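# Push the portable meter up into its charging stand

## Task

Without lifting it, push the portable meter up the ramp of the charging stand and over the lip, so that it lies flat on the deck between the two side rails. Push it on until you feel it meet the sprung contact block, press it against the block with about 10 N (never more than 16 N on the block) for a good half second, then let go, leaving the meter flat behind the lip. Leave everything else on the bench where it is.

Things in the scene. Friction and masses are not known exactly. Their poses are not given: they have to be found in the camera images.
- meter: portable meter: flat black box 100 mm long (x), 110 mm wide (y), 50 mm high, with a display window and two white knobs (8 mm high) on top; 0.45 to 0.8 kg, smooth (friction about 0.28 to 0.42, not reported). Too wide to grasp: push it. Origin: centre of its underside; x points to its leading end (two copper contacts), which roughly faces the ramp at the start; z up
- stand: charging stand, fixed to the bench. Origin: on the bench under the middle of the lip; x = level direction of pushing, up the ramp; z up. An aluminium ramp 200 mm wide rises from x = -160 mm (height 0) to the steel lip at x = 0, top 30 mm above the bench (slope 10.6 degrees). Behind the lip, from x = 6 mm, the level deck lies 25 mm above the bench
- rails (a point): point on the deck midway between its two dark side rails, 80 mm past the lip (x); axes as the stand's. Inner faces of the rails 62 mm to either side, tops 13 mm above the deck; they run from 90 mm before to 90 mm beyond this point and flare outwards over the ramp, to 88 mm either side at 147 mm before it
- housing: grey contact housing fixed on the far end of the deck, 70 mm deep, 150 mm wide, 60 mm high. Origin: bottom centre of its front face, on the deck 186 mm past the lip; x as the stand's. On two rods reaching towards the lip it carries the black sprung contact block
- bore (a point): point on the housing's front face, 28 mm above the deck, where the rods enter. The block (70 mm wide, 34 mm high, centred at this height) is met 21 to 57 mm before this point: how far varies and is not reported. It yields along x from about 3.5 N on, then 2.5 N per mm, over 12 mm; the rods themselves stay put
- flask: conical glass flask, 82 mm across, 130 mm high, a bystander; origin at its underside's centre
- jar: amber jar with white cap, 64 mm across, about 85 mm high, a bystander; origin at its underside's centre
- beaker: glass beaker, 68 mm across, 85 mm high, a bystander; origin at its underside's centre
- weight: brass weight, 36 mm across, 42 mm high, a bystander; origin at its underside's centre
- dish: closed glass dish, 80 mm across, 14 mm high, a bystander; origin at its underside's centre
- screwdriver: screwdriver lying on the bench, a bystander; origin under its middle
Mind the look-alikes: they are no part of the job. Leave any brown or red look-alike of the meter alone.

How it is judged (in metres and radians):
On the way, in this order (a step that is already met when the one before it is completed fails the run):
1. the meter has gone over the lip and lies on the deck between the rails (x of meter in the frame of stand above 0.056 m and z of meter in the frame of stand between 0.02 and 0.029 m and angle between meter's own z axis and vertical below 0.04 rad).
2. the meter is pressed against the contact block with at least 6 N for 0.4 s (contact force between housing and meter above 6 N), for 0.4 s.
At the end, for the whole second after the job is handed in: the meter is at rest flat on the deck (tilt under 0.04 rad), its tail wholly past the lip, between the rails (within 12 mm of the middle) and square to the stand within 0.12 rad, let go (all of step 1 and x of meter in the frame of stand below 0.13 m and y of meter in the frame of stand between -0.012 and 0.012 m and angle between the x axis of meter and the x axis of stand, either way round below 0.12 rad and linear speed of meter below 0.01 m/s); the robot touches nothing.
It fails at once if the contact block is pressed with more than 16 N (contact force between housing and meter above 16 N).
It fails at once if the meter is lifted more than 25 mm clear of the deck's height (height (world z) of meter above 0.05 m).
It fails at once if the meter is tipped more than 0.5 rad (angle between meter's own z axis and vertical above 0.5 rad).
It fails at once if a bystander (flask, jar, beaker, weight, dish or screwdriver) is moved more than 20 mm (distance of any of flask, jar, beaker, weight, dish, screwdriver from where it was at the start of the episode above 0.02 m).
It also fails if it takes over 72 s, if anything falls off the work surface, if the arm or the gripper's body presses on something with over 40 N, if the wrist force passes 120 N, or if a joint passes its speed limit or range.

## Robot

A 6-joint arm with a two-finger parallel gripper is mounted at the origin on the work surface. World frame = base frame: x ahead of the robot, y to its left, z up, the work surface at z = 0. Lengths are in mm, angles in rad, forces in N, time in s.
With the tool pointing down it reaches from about 350 to 775 mm from the base axis. Payload 7.3 kg.
Tool frame: the origin (TCP) lies midway between the tips of the shut fingers; the grasp point (between the pads) lies 19 mm behind it; z points along the fingers, x is the direction in which the jaws open and shut, and the axes are right-handed (so a half turn about z gives the same grasp; the last joint's range is limited). The gripper opens to 92 mm and grips with 3 to 60 N. Pads are 19 mm wide; open, the fingers measure 130 mm over their backs; the gripper's body (75 mm by 190 mm) begins 47 mm behind the grasp point.
Start: joints at [-1.432, 0.342, 1.524, -0, 1.275, -0.146], TCP at [147.529, -503.865, 226.741] pointing down, gripper open.
Joint ranges: [-2.53, 2.53], [-0.77, 2.02], [0.04, 2.7], [-1, 4.14], [0.28, 2.66], [-3.11, 3.11]. Speed limits (rad/s): [2.57, 2.57, 3.14, 3.14, 3.14, 3.14].

## Interface

Orientations are given as [roll, pitch, yaw] about the fixed x, y, z axes, in that order (R = Rz(yaw) Ry(pitch) Rx(roll)).
In Python, from plant import bot gives the robot as it stands.
- The arm moves only by the shell command python3 -m pendant 'ROWS' [OPENING]. ROWS is JSON, a list of rows, each an object with "linear": the shift along the world's x, y, z in mm, a list of three; "twist": the turn about the world's z in degrees. In form: [{"linear": [x, y, z], "twist": twist}, ...]. A call has 1 to 20 rows; each row is the pose to reach, as a shift and turn from the pose commanded when the call began; what a row does not reach only later rows make up. A row lasts 1/8 s, in which the tool goes at most 62.5 mm and 10.7 degrees, less where a joint would pass 70% of its speed; a pose out of reach is approached as far as the arm can. A call with a gripper value outside its range is refused whole. OPENING is the closure in counts, from 0 (fully open) to 255 (shut), set as the call begins (- or left out, the last holds). The fingers move at their own pace and stop on an object; the grip force is fixed at half the most. Time passes only in rows, so rows that repeat a pose let the fingers close. It gives the time, the measured TCP pose, the force and the opening at its end, in the units of the state.
- bot.get_obs(): the state, without advancing time (a new reading comes with each control period).
- bot.capture(name): name is "scene" or "side" or "wrist"; returns a dict with "frame" (480x640x3 uint8, blue, green, red), "z_map" (480x640 float32, mm along the optical axis (not along the pixel's ray), 0 where there is no reading), "fx", "fy", "cx", "cy" (pixels), "rvec" (rotation vector, rad) and "tvec" (3), from world to camera coordinates, as OpenCV has them. Camera axes: x right, y down, z forward; pixel columns grow to the right and rows downward; lengths in mm; the calibration is good to about 2 mm. A picture is of the moment at which its call begins.
- bot.close_job(): hands the job in, once; it reports no verdict.
The state is a dict: "time": time; "joint_positions": joint angles; "dq": joint speeds; "tau": joint torques, N m; "tool_pos": TCP position; "tcp_rot": TCP orientation; "contact_force": force on the tool from outside, world axes, zero at the start; "moment": the same for the moment, N m; "grip_width": finger opening in mm.
Only numpy, scipy, OpenCV 4.12 (cv2) and the standard library are available. Lean on these libraries where they do the work, as an engineer would, in place of code of your own. Each camera call takes 0.05 s, during which the arm holds its last target. There are 200 camera calls.

## Working session

There is one attempt and no reset: what is moved stays moved. The work goes in short steps, Python scripts to look and compute and a shell command to move; the robot and the scene stay as the last step left them, time stands still between calls to the robot, and variables do not carry over. Pictures are saved under pics/ and viewed, about 8 in all and at most 12, crops included, and the job is handed in when it is done.

```bash
ls; mkdir -p pics
cat > h.py <<'E'
import numpy as np, cv2
from plant import bot
def cap(n):
    c=bot.capture(n); R=cv2.Rodrigues(np.array(c["rvec"],float))[0]; c["R"]=R; c["t"]=np.array(c["tvec"],float).ravel(); return c
def cloud(c):
    z=c["z_map"].astype(float); v,u=np.mgrid[:480,:640]
    P=np.stack([(u-c["cx"])/c["fx"]*z,(v-c["cy"])/c["fy"]*z,z],-1)
    W=(P-c["t"])@c["R"]; W[z==0]=np.nan; return W
def ray(c,u,v,h):
    d=c["R"].T@np.array([(u-c["cx"])/c["fx"],(v-c["cy"])/c["fy"],1]); o=-c["R"].T@c["t"]
    return o+d*(h-o[2])/d[2]
E
python3 - <<'E'
from h import *
for n in("scene","side"):
    c=cap(n); cv2.imwrite(f"pics/{n}1.png",c["frame"]); print(n,-c["R"].T@c["t"],c["R"][2],c["fx"])
    np.savez(f"{n}1.npz",W=cloud(c),f=c["frame"])
o=bot.get_obs();print(o)
E
```

```text
pics
scene [1158.57468099  182.11385815  752.87066924] [-0.61334011 -0.18208789 -0.76854272] 437.2881565377083
side [ 483.75603463 -867.13044533  980.65220046] [ 0.08168965  0.7010286  -0.70843892] 555.1309885265772
{'time': 0.1, 'joint_positions': array([-1.43199481e+00,  3.42647815e-01,  1.52487956e+00, -2.44112707e-06,
        1.27539054e+00, -1.46007673e-01]), 'dq': array([-0.000703  , -0.00148812, -0.00249922, -0.0011071 ,  0.00076617,
       -0.00123891]), 'tau': array([ 1.98721413e-03, -4.32001376e+01, -2.44695568e+01,  7.18639442e-02,
        5.26177988e-02, -3.78681500e-05]), 'tool_pos': array([ 147.48062032, -503.50430464,  226.13180667]), 'tcp_rot': array([-3.14140215e+00,  1.31150239e-03, -1.28598630e+00]), 'contact_force': array([-0.78031654, -0.33721438,  0.66164621]), 'moment': array([ 0.03445421, -0.06245282, -0.00694076]), 'grip_width': 91.88685533577778}
```

View pics/scene1.png

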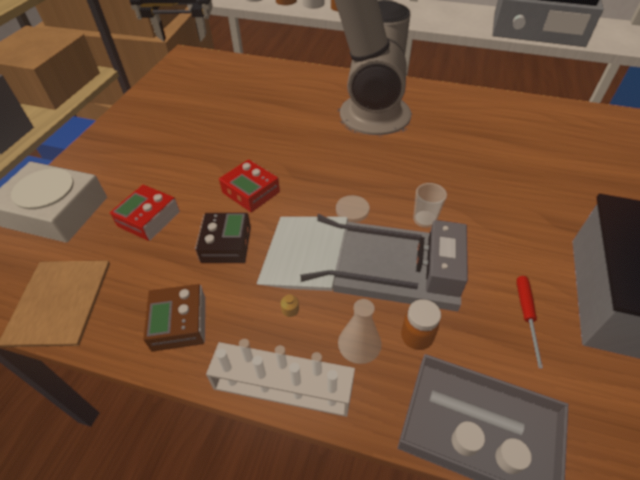

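View pics/side1.png

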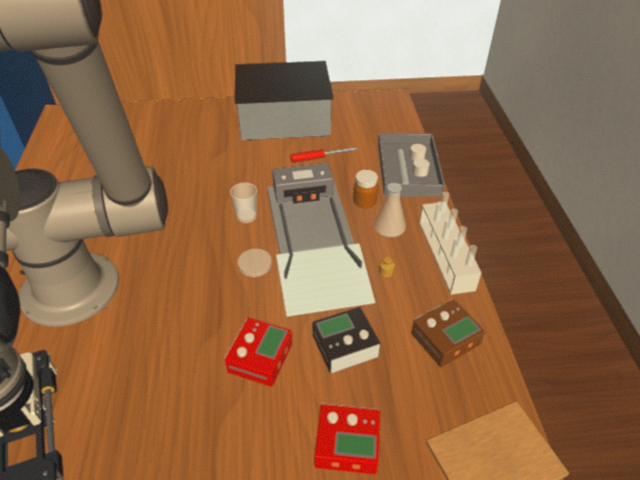

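Candidates: black meter at scene (224,236) / side (346,337); red look-alikes at side (260,350) and (348,437); brown at side (448,332). I choose the black one, which is lined up with the white-covered ramp.

```bash
cat > m.py <<'E'
from h import *
def meter(c,zt=50,lo=None,seed=None,win=90):
    W=cloud(c) if not isinstance(c,np.ndarray) else c
    m=(abs(W[...,2]-zt)<5)&(np.hypot(W[...,0]-seed[0],W[...,1]-seed[1])<win)
    return cv2.minAreaRect(W[m][:,:2].astype(np.float32)), m.sum()
E
python3 - <<'E'
from m import *
d=np.load("side1.npz");W=d["W"];s=np.load("scene1.npz")["W"]
print("meter side px",W[337,346],W[325,340],"scene",s[236,224])
for A,n in((W,"side"),(s,"scene")):
    print(n,meter(A,50,seed=W[330,343][:2]))
    # housing top (z~85) near
    P=A.reshape(-1,3)
    h=W[172,303]
    m=(abs(P[:,2]-85)<4)&(np.hypot(P[:,0]-h[0],P[:,1]-h[1])<140); print("housing",h,m.sum(),cv2.minAreaRect(P[m][:,:2].astype(np.float32)))
    # deck
    m=(abs(P[:,2]-25)<3)&(np.hypot(P[:,0]-h[0],P[:,1]-h[1]+100)<150); print("deck",m.sum(),cv2.minAreaRect(P[m][:,:2].astype(np.float32)))
for p in((277,250),(364,243),(283,312),(374,303),(290,276),(360,264),(281,205),(328,198),(303,190),(316,197)): print(p,W[p[1],p[0]].round(1))
E
python3 - <<'E'
import cv2
a=cv2.imread('pics/side1.png')
cv2.imwrite('pics/crop1.png',cv2.resize(a[140:380,230:430],None,fx=3,fy=2.5 if 0 else 2.5,interpolation=cv2.INTER_CUBIC))
E
```

```text
meter side px [ 599.9227812  -236.34978961   58.85825864] [ 592.6533712  -199.79093075   49.82849401] scene [ 618.98747302 -201.39501998   52.43777847]
side (((602.5631713867188, -217.3590087890625), (111.1356430053711, 103.65021514892578), 15.284207344055176), np.int64(2118))
housing [552.30667547 260.84891783  86.14130894] 918 ((550.7861938476562, 254.16061401367188), (273.79107666015625, 86.83450317382812), 8.246853828430176)
deck 2984 ((541.4437255859375, 159.58616638183594), (290.5355529785156, 274.7830505371094), 75.18614959716797)
scene (((602.4603271484375, -214.7110595703125), (113.65758514404297, 102.23170471191406), 16.113428115844727), np.int64(1697))
housing [552.30667547 260.84891783  86.14130894] 2019 ((551.4189453125, 252.94970703125), (275.13916015625, 90.01469421386719), 6.808173656463623)
deck 4353 ((555.1446533203125, 137.94798278808594), (248.38211059570312, 254.56044006347656), 18.094179153442383)
(277, 250) [472.9  74.8  -2.8]
(364, 243) [688.7  79.7  -4.2]
(283, 312) [ 478.  -115.4   -2.5]
(374, 303) [ 681.1 -113.4    2. ]
(290, 276) [499.2 -29.6  17.4]
(360, 264) [662.6 -16.7  27. ]
(281, 205) [490.2 194.2  36.7]
(328, 198) [613.8 223.1  25.4]
(303, 190) [548.4 214.9  64.6]
(316, 197) [580.6 204.   47.9]
```

View pics/crop1.png

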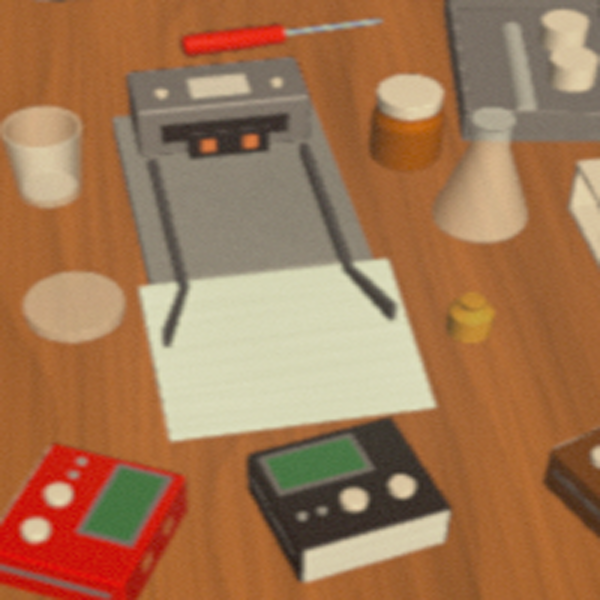

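Crop: black meter (side ~(346,337)) with green display and white tail facing the camera; ramp is the pale sheet, dark rails and contact block with copper contacts beyond. Now the stand frame.

Run:
```python
from m import *
c=cap("side");s=cap("scene")
f=lambda c,L:[print(k,ray(c,u,v,h).round(1)) for k,u,v,h in L]
f(c,[("Lrail far",280.7,204.8,38),("Lrail near",291.7,252.8,38),("Rrail far",331,198.8,38),("Rrail near",346,246,38),("rampTL",276.7,254.8,30),("rampTR",360,244,30),("rampBL",286.7,316,0),("rampBR",375,302,0),
("hsgTL",273,169,85),("hsgTR",330,163.5,85),("hsg back L",273,169,85)])
f(s,[("ramp bottom L(near base)",276,217,0),("ramp bottom R",262,283,0),("rail1 near",343,227,38),("rail1 far",421,235,38),("rail2 near",334,276,38),("rail2 far",424,291,38)])
# housing top by colour/height, tighter: connected component
for cc,p in((c,(303,172)),(s,(448,245))):
    W=cloud(cc); m=((abs(W[...,2]-85)<5)).astype(np.uint8); n,l=cv2.connectedComponents(m)
    lab=l[p[1],p[0]]; q=W[l==lab]; print(lab,W[p[1],p[0]],len(q),cv2.minAreaRect(q[:,:2].astype(np.float32)))
# ramp plane fit
W=cloud(c); r=cv2.fillConvexPoly(np.zeros((480,640),np.uint8),np.array([[295,275],[350,268],[365,295],[292,305]]),1)>0
q=W[r];q=q[~np.isnan(q[:,0])]; A=np.c_[q[:,:2],np.ones(len(q))]; k=np.linalg.lstsq(A,q[:,2],rcond=None)[0]; print("ramp grad",k, "uphill deg",np.degrees(np.arctan2(k[1],k[0])),"slope",np.degrees(np.arctan(np.hypot(*k[:2]))))
```

```text
Lrail far [489.5 193.6  38. ]
Lrail near [507.   23.5  38. ]
Rrail far [619.5 204.8  38. ]
Rrail near [636.   33.4  38. ]
rampTL [471.9  27.9  30. ]
rampTR [671.5  44.5  30. ]
rampBL [ 485.5 -129.     0. ]
rampBR [ 684.2 -109.3    0. ]
hsgTL [475.9 281.8  85. ]
hsgTR [625.7 291.4  85. ]
hsg back L [475.9 281.8  85. ]
ramp bottom L(near base) [ 488.3 -135.7   -0. ]
ramp bottom R [678.8 -97.1   0. ]
rail1 near [510.3  34.7  38. ]
rail1 far [486.6 204.9  38. ]
rail2 near [646.5  51.2  38. ]
rail2 far [633.  231.6  38. ]
6 [552.48563294 263.79360704  83.80610968] 978 ((550.017578125, 258.36700439453125), (149.75514221191406, 75.28907012939453), 5.351600170135498)
343 [547.16780487 258.64525041  89.73332934] 2038 ((550.4306640625, 261.604736328125), (153.95492553710938, 70.21102142333984), 5.360721588134766)
ramp grad [-1.74359285e-02  1.75876555e-01  3.06066602e+01] uphill deg 95.66164985542449 slope 10.02287778409389
```

```bash
python3 -m pendant '[{"linear":[50,20,0],"twist":9},{"linear":[100,42,0],"twist":18},{"linear":[150,65,0],"twist":27},{"linear":[200,87,0],"twist":36},{"linear":[250,110,0],"twist":45},{"linear":[300,133,0],"twist":54},{"linear":[350,156,0],"twist":63},{"linear":[400,179,0],"twist":72},{"linear":[440,200,0],"twist":81},{"linear":[476,215,0],"twist":89},{"linear":[476,215,0],"twist":89.4},{"linear":[476,215,0],"twist":89.4},{"linear":[476,215,0],"twist":89.4},{"linear":[476,215,0],"twist":89.4}]' 89
python3 - <<'E'
from m import *
c=cap("wrist"); cv2.imwrite("pics/wrist2.png",c["frame"]); W=cloud(c); print(meter(W,50,seed=(602,-216)))
c=cap("side"); cv2.imwrite("pics/side2.png",c["frame"])
E
```

```text
time: 1.95
tool_pos: [622.8, -289.7, 227.2]
tcp_rot: [3.141, -0.0, 0.272]
contact_force: [-0.1, -0.2, 0.3]
grip_width: 60.0
(((602.7736206054688, -215.59146118164062), (110.02542114257812, 100.88562774658203), 15.705401420593262), np.int64(18817))
```

View pics/wrist2.png

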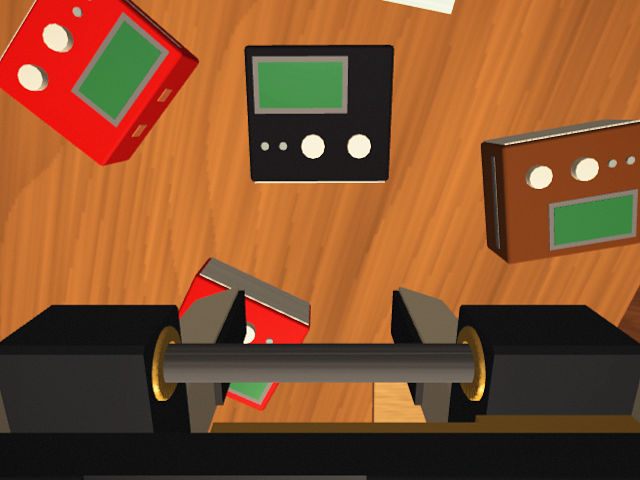

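Run:
```python
from m import *
for n in("side","wrist"):
    c=cap(n); W=cloud(c); f=c["frame"].astype(int)
    m=(f[...,2]>130)&(f[...,1]<60)&(f[...,0]<60)&(W[...,2]>5)&(W[...,2]<60)&(W[...,1]<-285)
    q=W[m][:,:2]-[622.8,-289.7]; a=.272; J=q@[np.cos(a),np.sin(a)]; H=q@[-np.sin(a),np.cos(a)]
    print(n,m.sum(),"max fwd",np.percentile(H,99.5), "among J in -65..65:",np.percentile(H[abs(J)<65],99.5), W[m].mean(0))
```

```text
side 2847 max fwd 57.8851672639192 among J in -65..65: -78.80253510877182 [ 559.87255214 -422.9482691    43.03461164]
wrist 3238 max fwd 55.61449848418869 among J in -65..65: -76.08711982944483 [ 568.09625112 -381.5048869    47.56444281]
```

```bash
python3 -m pendant '[{"linear":[0,0,-50],"twist":0},{"linear":[0,0,-100],"twist":0},{"linear":[0,0,-150],"twist":0},{"linear":[0,0,-190],"twist":0},{"linear":[0,0,-205],"twist":0},{"linear":[0,0,-205],"twist":0},{"linear":[-1,4,-205],"twist":0},{"linear":[-2,8,-205],"twist":0},{"linear":[-3,12,-205],"twist":0}]'
python3 - <<'E'
from plant import bot
print(bot.get_obs()["contact_force"])
E
```

```text
time: 3.28
tool_pos: [620.9, -276.7, 22.9]
tcp_rot: [3.14, -0.001, 0.274]
contact_force: [0.0, 0.4, -0.2]
grip_width: 59.8
[ 0.02002334  0.37404463 -0.22447902]
```

```bash
python3 -m pendant '[{"linear":[-1.3,4.8,0],"twist":0},{"linear":[-2.7,9.6,0],"twist":0},{"linear":[-4,14.4,0],"twist":0},{"linear":[-5.4,19.3,0],"twist":0},{"linear":[-6.7,24.1,0],"twist":0},{"linear":[-8.1,28.9,0],"twist":0},{"linear":[-9.4,33.7,0],"twist":0},{"linear":[-10.8,38.5,0],"twist":0},{"linear":[-12.1,43.3,0],"twist":0},{"linear":[-13.5,48.2,0],"twist":0},{"linear":[-14.8,53,0],"twist":0},{"linear":[-16.1,57.8,0],"twist":0},{"linear":[-17.5,62.6,0],"twist":0}]'
python3 - <<'E'
from m import *
print(bot.get_obs()["contact_force"])
c=cap("side"); cv2.imwrite("pics/side3.png",c["frame"][120:420,180:480]); print(meter(cloud(c),50,seed=(586,-158)))
E
```

```text
time: 4.9
tool_pos: [603.6, -215.2, 22.6]
tcp_rot: [3.139, -0.002, 0.274]
contact_force: [0.3, -6.7, 2.9]
grip_width: 59.7
[ 0.2510454  -6.66783922  2.90405891]
(((585.3452758789062, -170.0047607421875), (95.73673248291016, 128.43836975097656), 20.011646270751953), np.int64(252))
```

View pics/side3.png

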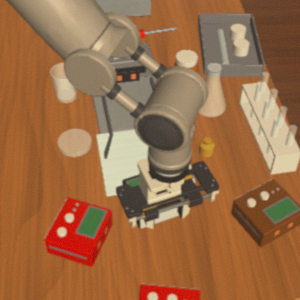

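Run:
```python
from m import *
c=cap("wrist"); s=cap("scene")
cv2.imwrite("pics/w4.png",np.hstack([cv2.resize(c["frame"],(400,300)),s["frame"][130:430,130:530]]))
np.savez("w4.npz",W=cloud(c),f=c["frame"])
```

```text
(no output)
```

View pics/w4.png

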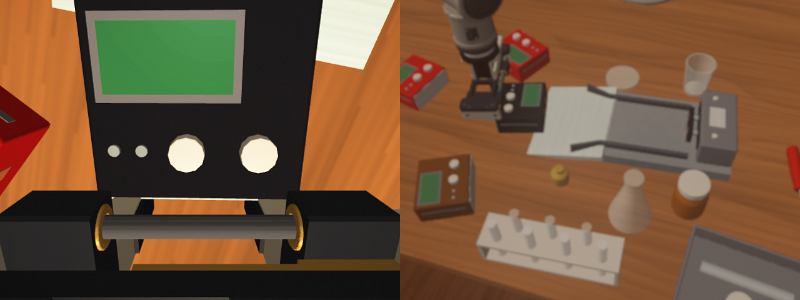

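```bash
python3 -m pendant '[{"linear":[-1.2,4.3,0],"twist":0},{"linear":[-2.4,8.6,0],"twist":0},{"linear":[-3.6,13,0],"twist":0},{"linear":[-4.8,17.3,0],"twist":0},{"linear":[-5.9,21.6,0],"twist":-1.7},{"linear":[-6.9,26,0],"twist":-3.4},{"linear":[-7.8,30.4,0],"twist":-5.1},{"linear":[-8.6,34.9,0],"twist":-6.8},{"linear":[-9.2,39.3,0],"twist":-8.5},{"linear":[-9.7,43.8,0],"twist":-10.2},{"linear":[-10.1,48.3,0],"twist":-10.2},{"linear":[-10.5,52.7,0],"twist":-10.2}]'
cat > look.py <<'E'
from m import *
import sys
o=bot.get_obs(); print("F",o["contact_force"].round(1),"tcp",o["tool_pos"].round(1))
O=np.array([571,39.5]); a=np.radians(95.4); u=np.array([np.cos(a),np.sin(a)]); v=np.array([-u[1],u[0]])
c=cap("wrist"); W=cloud(c); f=c["frame"]
S=np.stack([(W[...,:2]-O)@u,(W[...,:2]-O)@v,W[...,2]],-1)
t=(np.array(o["tool_pos"][:2])-O); tx,ty=t@u,t@v; print("tool stand",tx.round(1),ty.round(1),"yaw",np.degrees(o["tcp_rot"][2])-5.4)
m=(S[...,0]>tx+5)&(S[...,0]<tx+125)&(abs(S[...,1])<75)&(f.max(-1)<60)&(W[...,2]>40)
n,l,st,_=cv2.connectedComponentsWithStats(m.astype(np.uint8)); k=1+st[1:,4].argmax(); q=S[l==k]
r=cv2.minAreaRect(q[:,:2].astype(np.float32)); print("top rect in stand",r)
A=np.c_[q[:,:2],np.ones(len(q))]; kk=np.linalg.lstsq(A,q[:,2],rcond=None)[0]; print("pitch/roll deg",np.degrees(np.arctan(kk[:2])).round(2),"z mean",q[:,2].mean())
cv2.imwrite(sys.argv[1],f)
E
python3 look.py pics/w5.png
```

```text
time: 6.55
tool_pos: [592.5, -161.1, 21.4]
tcp_rot: [-3.141, 0.0, 0.096]
contact_force: [-0.2, -4.0, -2.5]
grip_width: 60.1
F [-0.2 -4.  -2.5] tcp [ 592.5 -161.1   21.4]
tool stand -201.7 -2.5 yaw 0.12485221745816144
top rect in stand ((-146.57901000976562, -2.3031692504882812), (100.23436737060547, 121.89092254638672), 0.19904866814613342)
pitch/roll deg [-33.26  -1.08] z mean 84.83850282131118
```

```bash
python3 -m pendant '[{"linear":[-0.5,5,0],"twist":0},{"linear":[-0.9,10,0],"twist":0},{"linear":[-1.4,14.9,0],"twist":0},{"linear":[-1.9,19.9,0],"twist":0},{"linear":[-2.4,24.9,0],"twist":0},{"linear":[-2.8,29.9,0],"twist":0},{"linear":[-3.3,34.8,1],"twist":0},{"linear":[-3.8,39.8,2],"twist":0},{"linear":[-4.2,44.8,3],"twist":0},{"linear":[-4.7,49.8,4],"twist":0},{"linear":[-5.2,54.8,5],"twist":0},{"linear":[-5.6,59.7,6],"twist":0},{"linear":[-6.1,64.7,7],"twist":0},{"linear":[-6.6,69.7,8],"twist":0},{"linear":[-7.1,74.7,9],"twist":0},{"linear":[-7.5,79.6,10],"twist":0},{"linear":[-8,84.6,11],"twist":0},{"linear":[-8.5,89.6,12],"twist":0}]'
sed -i 's/W\[...,2\]>40)/(W[...,2]>40)\&(W[...,2]<88)/;s/tx+5)/tx+13)/' look.py; python3 look.py pics/w6.png
```

```text
time: 8.85
tool_pos: [584.2, -72.0, 34.1]
tcp_rot: [3.141, -0.001, 0.096]
contact_force: [0.0, -5.4, -0.1]
grip_width: 59.8  File "look.py", line 8
    m=(S[...,0]>tx+13)&(S[...,0]<tx+125)&(abs(S[...,1])<75)&(f.max(-1)<60)&((W[...,2]>40)&(W[...,2]<88)
                                                                           ^
SyntaxError: '(' was never closed
```

```bash
sed -i 's/<88)$/<88))/' look.py; python3 look.py pics/w6.png
```

```text
F [ 0.  -5.4 -0.1] tcp [584.2 -72.   34.1]
tool stand -112.2 -2.7 yaw 0.1154783444191061
top rect in stand ((-53.51120376586914, -1.1234283447265625), (91.40550231933594, 109.47039031982422), 0.004675725474953651)
pitch/roll deg [10.65 -0.03] z mean 69.91718855136473
```

View pics/w6.png

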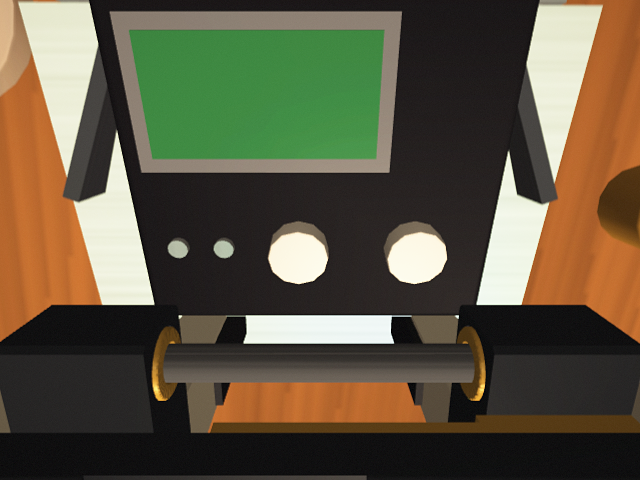

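Run:
```python
from m import *
c=cap("side");O=np.array([571,39.5]); a=np.radians(95.4); u=np.array([np.cos(a),np.sin(a)]); v=np.array([-u[1],u[0]])
for n,x,y,h in(("flask top",395,188,130),("flask base",391,222,0),("jar cap",366,180,85),("beaker rim",244,191,85)):
    p=ray(c,x,y,h)[:2]; print(n,p.round(),((p-O)@u).round(),((p-O)@v).round())
```

```text
flask top [762. 125.] 67.0 -198.0
flask base [768. 144.] 85.0 -206.0
jar cap [709. 215.] 162.0 -154.0
beaker rim [401. 200.] 176.0 154.0
```

```bash
python3 -m pendant '[{"linear":[-0.5,5,1],"twist":0},{"linear":[-0.9,10,2],"twist":0},{"linear":[-1.4,14.9,3],"twist":0},{"linear":[-1.9,19.9,4],"twist":0},{"linear":[-2.4,24.9,5],"twist":0},{"linear":[-2.8,29.9,6],"twist":0},{"linear":[-3.3,34.8,7],"twist":0},{"linear":[-3.8,39.8,8],"twist":0},{"linear":[-4.2,44.8,9],"twist":0},{"linear":[-4.6,48.8,10],"twist":0},{"linear":[-5,52.8,10],"twist":0},{"linear":[-5.4,56.8,10],"twist":0},{"linear":[-5.7,60.7,10],"twist":0},{"linear":[-6.1,64.7,10],"twist":0},{"linear":[-6.6,69.7,10],"twist":0},{"linear":[-7.1,74.7,10],"twist":0},{"linear":[-7.5,79.6,10],"twist":0},{"linear":[-8,84.6,10],"twist":0},{"linear":[-8.5,89.6,10],"twist":0}]'
python3 look.py pics/w7.png
```

```text
time: 11.32
tool_pos: [575.4, 18.0, 43.7]
tcp_rot: [-3.142, 0.0, 0.096]
contact_force: [0.3, -3.2, -0.9]
grip_width: 59.8
F [ 0.3 -3.2 -0.9] tcp [575.4  18.   43.7]
tool stand -21.8 -2.4 yaw 0.12032768381458236
top rect in stand ((38.87662887573242, -1.6231117248535156), (93.22669982910156, 109.27119445800781), 0.058254584670066833)
pitch/roll deg [-3.23 -0.01] z mean 77.38517625063211
```

```bash
python3 -m pendant '[{"linear":[-0.3,3,0],"twist":0},{"linear":[-0.6,6,0],"twist":0},{"linear":[-0.8,9,0],"twist":0},{"linear":[-1.1,12,0],"twist":0},{"linear":[-1.4,15,0],"twist":0},{"linear":[-1.7,17.9,0],"twist":0},{"linear":[-2,20.9,0],"twist":0},{"linear":[-2.3,23.9,0],"twist":0},{"linear":[-2.5,26.4,0],"twist":0},{"linear":[-2.7,28.4,0],"twist":0},{"linear":[-2.9,30.4,0],"twist":0}]'
python3 look.py pics/w8.png
```

```text
time: 12.75
tool_pos: [572.7, 48.1, 43.8]
tcp_rot: [3.142, -0.0, 0.096]
contact_force: [0.0, -3.2, -0.7]
grip_width: 59.9
F [ 0.  -3.2 -0.7] tcp [572.7  48.1  43.8]
tool stand 8.4 -2.5 yaw 0.11705183443142708
top rect in stand ((68.7022933959961, -1.5428848266601562), (94.51200103759766, 109.29585266113281), 0.011848002672195435)
pitch/roll deg [ 0.04 -0.01] z mean 74.29623074218289
```

```bash
python3 -m pendant '[{"linear":[-0.2,2,0],"twist":0},{"linear":[-0.4,4,0],"twist":0},{"linear":[-0.6,6,0],"twist":0},{"linear":[-0.8,8,0],"twist":0},{"linear":[-0.9,9,0],"twist":0},{"linear":[-1,10,0],"twist":0},{"linear":[-1.1,11,0],"twist":0}]'
for i in 1 ; do python3 -m pendant '[{"linear":[-0.1,1,0],"twist":0},{"linear":[-0.2,2,0],"twist":0},{"linear":[-0.3,3,0],"twist":0}]'; done
```

```text
time: 13.68
tool_pos: [571.6, 59.0, 43.8]
tcp_rot: [3.142, -0.0, 0.096]
contact_force: [0.6, -3.1, 0.1]
grip_width: 59.9
time: 14.05
tool_pos: [571.3, 62.1, 43.8]
tcp_rot: [3.142, -0.0, 0.096]
contact_force: [0.7, -3.2, -0.7]
grip_width: 59.7
```

```bash
python3 -m pendant '[{"linear":[-0.1,1,0],"twist":0},{"linear":[-0.2,2,0],"twist":0},{"linear":[-0.3,3,0],"twist":0}]'
```

```text
time: 14.42
tool_pos: [571.0, 65.1, 43.8]
tcp_rot: [3.142, -0.0, 0.096]
contact_force: [-0.0, -3.8, 0.6]
grip_width: 59.7
```

```bash
python3 -m pendant '[{"linear":[-0.1,1,0],"twist":0},{"linear":[-0.2,2,0],"twist":0},{"linear":[-0.3,3,0],"twist":0}]'
```

```text
time: 14.8
tool_pos: [570.6, 68.1, 43.8]
tcp_rot: [3.142, -0.0, 0.096]
contact_force: [-0.1, -4.6, -0.2]
grip_width: 59.5
```

```bash
python3 -m pendant '[{"linear":[-0.1,1,0],"twist":0},{"linear":[-0.2,2,0],"twist":0}]'
```

```text
time: 15.05
tool_pos: [570.4, 70.1, 43.8]
tcp_rot: [3.142, -0.0, 0.096]
contact_force: [0.5, -3.9, 0.7]
grip_width: 59.7
```

Noise only; continue.

```bash
python3 -m pendant '[{"linear":[-0.1,1,0],"twist":0},{"linear":[-0.2,2,0],"twist":0},{"linear":[-0.3,3,0],"twist":0}]'
```

```text
time: 15.42
tool_pos: [570.2, 73.1, 43.8]
tcp_rot: [3.142, -0.0, 0.096]
contact_force: [0.6, -4.1, 1.6]
grip_width: 59.7
```

```bash
python3 -m pendant '[{"linear":[-0.1,1,0],"twist":0},{"linear":[-0.2,2,0],"twist":0},{"linear":[-0.3,3,0],"twist":0}]'
```

```text
time: 15.8
tool_pos: [569.8, 76.1, 43.8]
tcp_rot: [3.142, -0.0, 0.096]
contact_force: [0.1, -4.3, 0.6]
grip_width: 60.1
```

```bash
python3 -m pendant '[{"linear":[-0.1,1,0],"twist":0},{"linear":[-0.2,2,0],"twist":0},{"linear":[-0.3,3,0],"twist":0}]'; python3 look.py pics/w9.png
```

```text
time: 16.18
tool_pos: [569.6, 79.1, 43.8]
tcp_rot: [3.142, -0.0, 0.096]
contact_force: [-0.2, -4.6, 0.2]
grip_width: 59.8
F [-0.2 -4.6  0.2] tcp [569.6  79.1  43.8]
tool stand 39.5 -2.3 yaw 0.11695457409101451
top rect in stand ((99.70172119140625, -1.4837684631347656), (94.45738983154297, 109.33618927001953), 0.10785219073295593)
pitch/roll deg [ 0.03 -0.01] z mean 74.29879199390287
```

View pics/w9.png

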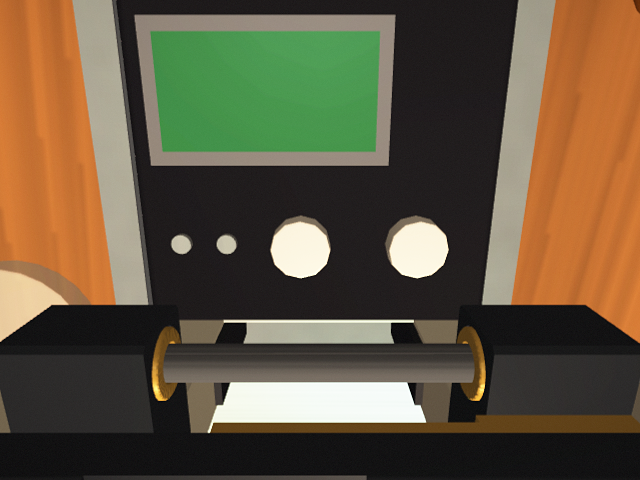

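The meter is flat and square (tail edge row ~320, level), and not yet at the block.

```bash
python3 -m pendant '[{"linear":[-0.1,1,0],"twist":0},{"linear":[-0.2,2,0],"twist":0},{"linear":[-0.3,3,0],"twist":0}]'
```

```text
time: 16.6
tool_pos: [569.2, 82.1, 43.8]
tcp_rot: [3.142, -0.0, 0.096]
contact_force: [0.3, -4.0, 1.2]
grip_width: 59.8
```

```bash
python3 -m pendant '[{"linear":[-0.1,1,0],"twist":0},{"linear":[-0.2,2,0],"twist":0},{"linear":[-0.3,3,0],"twist":0}]'
```

```text
time: 16.98
tool_pos: [568.9, 85.1, 43.8]
tcp_rot: [3.142, -0.0, 0.096]
contact_force: [0.8, -4.7, 1.6]
grip_width: 59.8
```

```bash
python3 -m pendant '[{"linear":[-0.1,1,0],"twist":0},{"linear":[-0.2,2,0],"twist":0},{"linear":[-0.3,3,0],"twist":0}]'
```

```text
time: 17.35
tool_pos: [568.6, 88.1, 43.7]
tcp_rot: [3.142, -0.0, 0.096]
contact_force: [0.6, -3.5, 1.2]
grip_width: 59.4
```

```bash
python3 -m pendant '[{"linear":[-0.1,1,0],"twist":0},{"linear":[-0.2,2,0],"twist":0},{"linear":[-0.3,3,0],"twist":0}]'
```

```text
time: 17.73
tool_pos: [568.3, 91.1, 43.8]
tcp_rot: [3.142, -0.0, 0.096]
contact_force: [0.9, -4.3, 2.0]
grip_width: 59.7
```

```bash
python3 -m pendant '[{"linear":[-0.1,1,0],"twist":0},{"linear":[-0.2,2,0],"twist":0},{"linear":[-0.3,3,0],"twist":0}]'
```

```text
time: 18.1
tool_pos: [568.1, 93.1, 43.8]
tcp_rot: [3.14, -0.0, 0.096]
contact_force: [-0.7, -10.7, 2.2]
grip_width: 60.1
```

Block met (10.7 N total, about 4 N of it friction). Press on a little and hold.

```bash
python3 -m pendant '[{"linear":[-0.05,0.6,0],"twist":0},{"linear":[-0.1,1.2,0],"twist":0},{"linear":[-0.1,1.2,0],"twist":0}]'
```

```text
time: 18.48
tool_pos: [568.0, 93.8, 43.8]
tcp_rot: [3.14, 0.0, 0.096]
contact_force: [0.9, -11.2, 1.9]
grip_width: 59.5
```

```bash
python3 -m pendant '[{"linear":[-0.1,0.6,0],"twist":0},{"linear":[-0.15,1.2,0],"twist":0},{"linear":[-0.15,1.2,0],"twist":0},{"linear":[-0.15,1.2,0],"twist":0}]'
```

```text
time: 18.98
tool_pos: [567.9, 94.6, 43.8]
tcp_rot: [3.139, 0.0, 0.096]
contact_force: [0.5, -12.6, 3.1]
grip_width: 59.6
```

```bash
python3 -m pendant '[{"linear":[-0.1,0.8,0],"twist":0},{"linear":[-0.1,0.8,0],"twist":0},{"linear":[-0.1,0.8,0],"twist":0},{"linear":[-0.1,0.8,0],"twist":0},{"linear":[-0.1,0.8,0],"twist":0},{"linear":[-0.1,0.8,0],"twist":0},{"linear":[-0.1,0.8,0],"twist":0},{"linear":[-0.1,0.8,0],"twist":0}]'
```

```text
time: 19.98
tool_pos: [567.9, 95.2, 43.8]
tcp_rot: [3.139, 0.0, 0.096]
contact_force: [0.5, -13.8, 1.8]
grip_width: 59.6
```

```bash
python3 -m pendant '[{"linear":[0.1,-1,0],"twist":0},{"linear":[0.2,-2,0],"twist":0},{"linear":[0.3,-3,0],"twist":0},{"linear":[0.4,-4,0],"twist":0},{"linear":[0.5,-5,0],"twist":0},{"linear":[0.6,-6,0],"twist":0},{"linear":[0.8,-8,0],"twist":0},{"linear":[1.5,-15,0],"twist":0},{"linear":[3,-30,0],"twist":0},{"linear":[5,-50,0],"twist":0},{"linear":[7,-70,10],"twist":0},{"linear":[7,-80,50],"twist":0},{"linear":[7,-80,100],"twist":0},{"linear":[7,-80,150],"twist":0},{"linear":[7,-80,150],"twist":0},{"linear":[7,-80,150],"twist":0}]'
python3 - <<'E'
from m import *
o=bot.get_obs(); print("F",o["contact_force"].round(1))
O=np.array([571,39.5]); a=np.radians(95.4); u=np.array([np.cos(a),np.sin(a)]); v=np.array([-u[1],u[0]])
c=cap("wrist"); W=cloud(c)
S=np.stack([(W[...,:2]-O)@u,(W[...,:2]-O)@v,W[...,2]],-1)
m=(abs(W[...,2]-75)<4)&(S[...,0]>0)&(S[...,0]<180)&(abs(S[...,1])<75)
q=S[m]; print(m.sum(),cv2.minAreaRect(q[:,:2].astype(np.float32)),q[:,2].mean())
A=np.c_[q[:,:2],np.ones(len(q))]; print(np.degrees(np.linalg.lstsq(A,q[:,2],rcond=None)[0][:2]))
s=cap("side")
cv2.imwrite("pics/end.png",np.hstack([cv2.resize(c["frame"],(400,300)),cv2.resize(s["frame"],(400,300))]))
E
```

```text
time: 21.98
tool_pos: [574.4, 16.3, 193.8]
tcp_rot: [3.141, 0.0, 0.096]
contact_force: [-0.5, -0.1, -0.5]
grip_width: 59.4
F [-0.5 -0.1 -0.5]
16124 ((91.77937316894531, -1.2067451477050781), (109.99870300292969, 54.81556701660156), 89.84950256347656) 74.32458310311185
[0.57335652 0.02665459]
```

View pics/end.png

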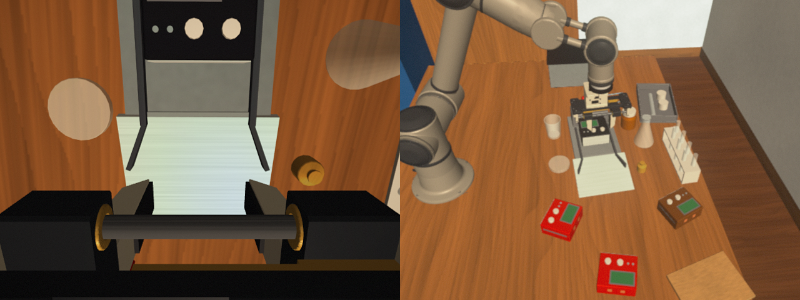

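```bash
python3 -c "
from plant import bot
print(bot.close_job())"
```

```text
the job is handed in; nothing more can be done
None
```

I pushed the black meter up the ramp, over the lip and against the contact block without lifting it. I then backed the gripper off and handed the job in at about 22 s of the 72 s allowed. No verdict was reported.

- **Pressing:** the total push was 12.6–13.8 N for over a second. Sliding friction had read 3–4.7 N, so the block itself took about 8–10 N. That is an estimate, because the block force was not measured directly.
- **Where the meter ended:** in the last wrist view it lay 114 mm past the lip, 1.2 mm off the middle and square to within 0.2°. Its fitted tilt was about 0.6° (0.01 rad).
- **Robot and bench:** the wrist force was back to near zero and the gripper was clear. The bystanders visible in the last pictures look where they were at the start. The arm hid the screwdriver there, and I did not measure how far any of them had moved.
- **Check limits:** the last view showed only part of the meter's top, so its position along the stand comes from its tail edge plus the known length. One earlier fit, taken on the ramp approach, was spoiled by gripper pixels. I corrected it and did not use it.

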